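# Turn the colour chart leaf over

## Robot

A 7-joint arm with a two-finger parallel gripper is mounted at the origin on the work surface. World frame = base frame: x ahead of the robot, y to its left, z up, the work surface at z = 0. Lengths are in m, angles in rad, forces in N, time in s.
With the tool pointing down it reaches from about 0.4 to 0.75 m from the base axis. Payload 19.5 kg.
Tool frame: the origin (TCP) lies at the very end of the fingers, on their centre line; the grasp point (between the pads) lies 19 mm behind it (ctrl.grip_depth is the distance from the TCP to the grasp point, in m); z points along the fingers, y is the line along which they close (so a half turn about z gives the same grasp; the last joint's range is limited). The gripper opens to 85 mm and grips with 20 to 120 N. Pads are 22 mm wide; open, the fingers measure 114 mm over their backs; the gripper's body (76 mm by 85 mm) begins 54 mm behind the grasp point. The pads swing forward as they close: fully open they stand 13 mm farther back than shut.
Start: joints at [1.218, 0.707, -0.028, 1.485, 0.022, 0.951, -0.075], TCP at [0.176, -0.547, 0.231] pointing down, gripper open.
Joint ranges: [-2.71, 2.71], [-0.32, 2.16], [-1.57, 1.52], [0, 2.45], [-1.46, 4.6], [0, 2.02], [-2.83, 2.83]. Speed limits (rad/s): [1.89, 1.89, 2.57, 2.57, 3.01, 3.01, 3.01].

## Interface

Orientations are given as a rotation vector (axis times angle).
In Python, from cell import ctrl gives the robot as it stands. The module is installed in compiled form; this text tells all that it offers.
- The arm moves only by the shell command python3 -m pendant 'ROWS' [FORCE]. ROWS is a JSON object of lists of equal length, an entry for each row: "travel": the shift along the tool's x, y, z in cm, a list of three; "twist": the turn, a rotation vector about the tool's x, y, z in degrees, a list of three; "fingers": the finger opening in cm, from 0 to 8.54. In form: {"travel": [[dx, dy, dz], ...], "twist": [[ax, ay, az], ...], "fingers": [fingers, ...]}. A call has 1 to 12 rows; each row shifts and turns the commanded pose from where the row before left it, along the tool's axes as they then stand; what a row does not reach is not made up. A row lasts 1/12 s, in which the tool goes at most 41.7 mm and 7.16 degrees, less where a joint would pass 70% of its speed; a pose out of reach is approached as far as the arm can. A call with a gripper value outside its range is refused whole. The fingers move at their own pace and stop on an object; FORCE is the grip in N (left out, the last holds). Time passes only in rows, so rows that do not move let the fingers close. It gives the time, the measured TCP pose, the force, the opening and the grip force at its end, in the units of the state.
- ctrl.get_state(): the state, without advancing time (a new reading comes with each control period).
- ctrl.capture(name): name is "side" or "top"; returns (picture, depth): 420x560x3 uint8, red, green, blue; 420x560 float32, m along the optical axis (not along the pixel's ray), 0 where there is no reading.
- ctrl.calibration(name): a dict with "mtx" (3x3 intrinsics, pixels), "D" ([k1, k2, p1, p2, k3] as OpenCV has them; the pictures are not rectified), "R" (3x3) and "t" (3): a world point X has camera coordinates R X + t. Camera axes: x right, y down, z forward; pixel columns grow to the right and rows downward; lengths in m; the calibration is good to about 2 mm. A picture is of the moment at which its call begins. calibration takes no time and is no camera call.
- ctrl.hand_in(): hands the job in; it is judged then, once.
Trained networks look in the newest picture that a camera, given by its name, has taken for a name from the list of things; names that differ only in an ending like _2 or _b are one class to them, and where a whole thing is asked for, a point or a joint stands for the part that bears it (a point fixed in the world has none). Each returns a list of dicts, best first, with "score" (0 to 1); they miss things now and then, are a little off and sometimes report something else, mostly with a low value. They report only what shows in the picture. A call takes as long as a camera call.
- ctrl.boxes_of(camera, thing): "box" ([left, top, right, bottom] as shares, 0 to 1, of the picture: columns of its width, rows of its height, round what is visible of it).
- ctrl.trace(camera, thing): "mask" (420x560 bool, what is visible of it) and "box" ([left, top, right, bottom] as shares, 0 to 1, of the picture: columns of its width, rows of its height, round what is visible of it).
- ctrl.mark_of(camera, thing): "location" ([column, row] as shares, 0 to 1, of the picture: columns of its width, rows of its height: a listed point, or the origin of a listed thing).
The state is a dict: "t": time; "qpos": joint angles; "qvel": joint speeds; "tau": joint torques, N m; "tcp_pos": TCP position; "tool_rot": TCP orientation; "ft_force": force on the tool from outside, world axes, zero at the start; "moment": the same for the moment, N m; "finger_gap": finger opening in m; "gripper_force": force on a finger pad.
Only numpy, scipy, OpenCV 4.12 (cv2) and the standard library are available. Lean on these libraries where they do the work, as an engineer would, in place of code of your own. Each camera call takes 0.05 s, during which the arm holds its last target. There are 200 camera calls.

## Task

The ring binder of seed colour charts lies open on the desk. Slip a fingertip under the index tab of the top leaf on the right-hand pile and turn that one leaf over the rings like a page, following it with the finger until it is past upright, so that it lies flat on the left-hand pile and the next chart shows. Only push with the fingertips, gently: do not pinch the leaf, leave the next leaf down, do not lift or shove the binder, and leave the tissue box, pencil, jar and loupe where they are.

Things in the scene. Friction and masses are not known exactly. Their poses are not given: they have to be found in the camera images.
- binder: Open A5 ring binder, loose on the desk, 0.98 kg. Dark covers 400 x 240 x 3 mm, on each a 26 mm high pile of white chart leaves 210 mm long that ends 164 mm from the spine line; four steel rings, 24 mm radius, between the piles. Origin: middle of the spine, on the desk. x along the spine away from the robot, y across to the left-hand pile, z up.
- binder_axis (a point): Centre of the rings, 32 mm above the desk at the middle of the spine; the leaves turn about the binder's x axis through this point.
- top_leaf_tab (a point): Centre of the top leaf's index tab. The leaf: stiff white board 210 x 148 x 2.5 mm, 65 g, with brown colour chips. Tab 38 mm along the spine, sticking out 20 mm past the pile (outer end 184 mm from ring axis), free air under it: underside 32 mm above the desk, 29 above the cover. At the start it is 30 mm along the binder's +x, 174 mm along -y. Turns with the leaf.
- top_leaf (a joint): Angle of the top leaf about the ring axis, rad: 0 flat on the right-hand pile, 1.57 upright, 3.14 flat on the left-hand pile. It turns easily; let go short of upright it falls back, past upright it falls over to the left.
- next_leaf_tab (a point): Centre of the index tab of the next leaf, which lies directly under the top leaf: same board and tab size, 3 mm lower, its tab nearer the robot, 26 mm along the binder's -x (18 mm free between the two tabs). A third tab, fixed in the pile, follows nearer still.
- next_leaf (a joint): Angle of the next leaf, rad: 0 flat on the right-hand pile; it must stay there.
- tissue_box_center (a point): Centre of a dark blue closed tissue box, 225 x 118 x 80 mm, to the left of the binder. Leave alone.
- pencil_center (a point): Middle of a green pencil, 173 mm long and 7.5 mm thick, lying on the desk to the right of the binder. Leave alone.
- seed_jar_center (a point): Centre of an amber jar with a white cap, 54 mm diameter, 75 mm tall, near left. Leave alone.
- loupe_center (a point): Centre of a black stand loupe, 39 mm diameter, 40 mm tall, far right. Leave alone.

How it is judged:
By the outcome, as a careful person would: the job done as asked, in the order asked, and still so for the second after the job is handed in, with the robot touching nothing.
It also fails if it takes over 43 s, if anything falls off the work surface, if the arm or the gripper's body presses on something with over 40 N, if the wrist force passes 120 N, or if a joint passes its speed limit or range.

## Working session

There is one attempt and no reset: what is moved stays moved. The work goes in short steps, Python scripts to look and compute and a shell command to move; the robot and the scene stay as the last step left them, time stands still between calls to the robot, and variables do not carry over. Pictures are saved under pics/ and viewed, at most 10 in all, crops included, and the job is handed in when it is done.

```bash
mkdir -p pics
cat > h.py <<'E'
import numpy as np,cv2
from cell import ctrl
from scipy.spatial.transform import Rotation as Ro
def world(cam,d,u,v):
    c=ctrl.calibration(cam);K=np.array(c["mtx"]);D=np.array(c["D"])
    p=cv2.undistortPoints(np.array([[[u,v]]],float),K,D)[0,0]
    z=d if np.isscalar(d) else np.median([x for x in d[int(v)-1:int(v)+2,int(u)-1:int(u)+2].ravel() if x>0] or [np.nan])
    return np.array(c["R"]).T@(np.array([p[0]*z,p[1]*z,z])-np.array(c["t"]))
E
python3 - <<'E'
from h import *
s=ctrl.get_state();print(s)
for cam in("top","side"):
    im,d=ctrl.capture(cam);cv2.imwrite(f"pics/{cam}0.png",im[:,:,::-1])
    for n in("binder","binder_axis","top_leaf_tab","next_leaf_tab","tissue_box_center","pencil_center","seed_jar_center","loupe_center"):
        for r in ctrl.mark_of(cam,n)[:2]:
            u,v=r["location"][0]*560,r["location"][1]*420
            try:print(cam,n,round(r["score"],2),round(u),round(v),world(cam,d,u,v).round(3))
            except Exception as e:print(n,u,v,e)
E
```

```text
{'t': 0.0, 'qpos': array([ 1.21830293,  0.70712311, -0.02761812,  1.48503354,  0.02198064,
        0.95087099, -0.07547832]), 'qvel': array([-9.48442618e-04,  7.98600615e-04,  5.95429900e-04, -9.40435391e-05,
        4.22458502e-05, -2.90222432e-04,  1.30135744e-03]), 'tau': array([-1.82237159e-04, -8.83214164e+01,  1.23442389e+00, -2.36162174e+01,
        1.69295899e-02,  6.66915686e-03,  2.09326299e-05]), 'tcp_pos': array([ 0.17576258, -0.54718887,  0.23080775]), 'tool_rot': array([-3.10263130e+00, -4.86076520e-01,  3.06879513e-04]), 'ft_force': array([-0.27425803,  0.1561658 ,  0.44418117]), 'moment': array([ 0.01403501,  0.0189405 , -0.04617779]), 'gripper_force': 0.0, 'finger_gap': 0.08533196397793351}
top binder 0.86 294 203 [ 0.521 -0.034  0.007]
top top_leaf_tab 0.61 346 185 [ 0.578 -0.204  0.036]
top next_leaf_tab 0.59 345 208 [ 0.502 -0.2    0.034]
top tissue_box_center 0.86 124 182 [0.583 0.512 0.08 ]
top tissue_box_center 0.53 295 206 [ 0.512 -0.037  0.005]
top pencil_center 0.64 429 218 [ 0.471 -0.488  0.002]
top seed_jar_center 0.54 175 254 [0.355 0.342 0.074]
top loupe_center 0.44 405 165 [ 0.649 -0.405  0.016]
top loupe_center 0.37 294 203 [ 0.521 -0.035  0.007]
side binder 0.62 290 233 [ 0.507 -0.069  0.035]
side binder_axis 0.82 297 228 [ 0.537 -0.02   0.011]
side top_leaf_tab 0.73 323 266 [ 0.58  -0.216  0.033]
side next_leaf_tab 0.62 303 265 [ 0.525 -0.207  0.034]
side tissue_box_center 0.83 292 140 [0.586 0.446 0.074]
side pencil_center 0.56 303 370 [ 0.478 -0.499  0.007]
side seed_jar_center 0.78 240 164 [0.367 0.333 0.045]
side loupe_center 0.64 370 331 [ 0.648 -0.438  0.038]
side loupe_center 0.41 295 234 [ 0.521 -0.074  0.033]
```

Run:
```python
import cv2
a=cv2.imread("pics/top0.png");b=cv2.imread("pics/side0.png")
c=cv2.resize(a[130:260,230:450],(800,473),interpolation=cv2.INTER_CUBIC);cv2.imwrite("pics/t0c.png",c)
```

```text
(no output)
```

View pics/t0c.png

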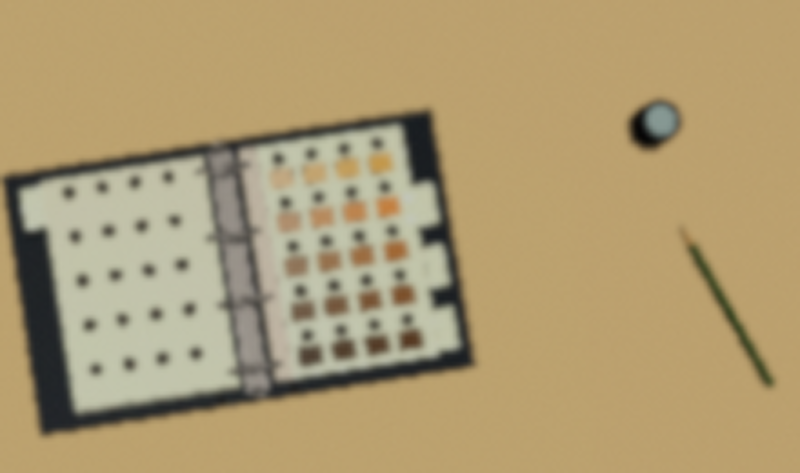

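View pics/side0.png

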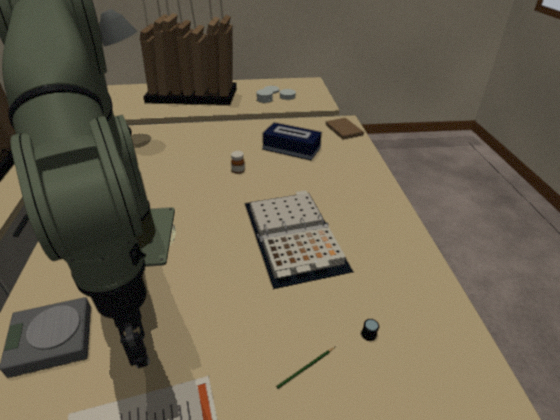

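The top crop shows the top leaf's tab at about crop (427,203), which is px (347,186). The next tab is nearer the robot at (435,265) and the third at (445,328). The cover corners are clear, and the side view agrees. Next I fit the binder pose from the cover corners.

```bash
cat >> h.py <<'E'
def ray(cam,u,v,z):
    c=ctrl.calibration(cam);R=np.array(c["R"]);C=-R.T@np.array(c["t"])
    p=cv2.undistortPoints(np.array([[[u,v]]],float),np.array(c["mtx"]),np.array(c["D"]))[0,0]
    w=R.T@np.array([p[0],p[1],1]);return C+w*(z-C[2])/w[2]
E
python3 - <<'E'
from h import *
im,d=ctrl.capture("top")
P=[ray("top",230+x/3.636,130+y/3.636,.003)[:2] for x,y in((5,178),(430,110),(472,365),(42,432))]
P=np.array(P);print(P.round(4),[np.linalg.norm(P[i]-P[i-1]).round(3) for i in range(4)])
# automatic: dark mask + leaves -> min area rect of dark pixels
g=cv2.cvtColor(im,cv2.COLOR_RGB2GRAY);m=np.zeros_like(g);m[155:252,228:364]=(g[155:252,228:364]<75)
pts=cv2.findNonZero(m);r=cv2.minAreaRect(pts);b=cv2.boxPoints(r);Q=np.array([ray("top",x,y,.003)[:2] for x,y in b])
print(Q.round(4),[np.linalg.norm(Q[i]-Q[i-1]).round(3) for i in range(4)],Q.mean(0))
c=P.mean(0);ex=((P[0]-P[3])+(P[1]-P[2]));ex/=np.linalg.norm(ex);yv=((P[0]-P[1])+(P[3]-P[2]));yv/=np.linalg.norm(yv)
print("centre",c,"yaw",np.degrees(np.arctan2(ex[1],ex[0])),np.degrees(np.arctan2(-yv[0],yv[1])))
for u,v in((347.4,185.8),(349.6,202.9)):
    w=ray("top",u,v,.0345)[:2]-c;ey=np.array([-ex[1],ex[0]]);print(w@ex,w@ey)
E
```

```text
[[ 0.6028  0.1732]
 [ 0.666  -0.2171]
 [ 0.4314 -0.2522]
 [ 0.3715  0.1381]] [np.float64(0.234), np.float64(0.395), np.float64(0.237), np.float64(0.395)]
[[ 0.6046  0.1769]
 [ 0.6675 -0.2171]
 [ 0.433  -0.2505]
 [ 0.3724  0.1388]] [np.float64(0.235), np.float64(0.399), np.float64(0.237), np.float64(0.394)] [ 0.51939102 -0.03796531]
centre [ 0.51792946 -0.03949471] yaw 8.556665203501629 8.960516271945309
0.032091178314681786 -0.1748436041020626
-0.024128461341590506 -0.17282451813351357
```

```bash
cat >> h.py <<'E'
c0=np.array([.5187,-.0387,0]);Rb=Ro.from_euler('z',8.75,degrees=True)
def st():
    s=ctrl.get_state();T=Ro.from_rotvec(s["tool_rot"]).as_matrix();B=Rb.as_matrix().T
    print("t",round(s["t"],2),"tcp(b)mm",(1e3*B@(s["tcp_pos"]-c0)).round(1),"F(b)",(B@s["ft_force"]).round(1),"gap",round(s["finger_gap"],3))
    M=B@T;print("toolx",M[:,0].round(3),"y",M[:,1].round(3),"z",M[:,2].round(3),"tilt",round(np.degrees(np.arcsin(-M[2,2])),1));print("q",s["qpos"].round(2));return s
E
python3 -m pendant '{"travel":[[0,0,0],[0,0,0],[3.6,-0.8,0],[3.6,-0.8,0],[3.6,-0.8,0],[3.6,-0.8,0],[3.6,-0.8,0],[3.6,-0.8,0],[3.6,-0.8,0],[3.6,-0.8,0],[3.6,-0.8,0],[3.6,-0.8,0]],"twist":[[0,0,4.5],[0,0,4.5],[0,0,0],[0,0,0],[0,0,0],[0,0,0],[0,0,0],[0,0,0],[0,0,0],[0,0,0],[0,0,0],[0,0,0]],"fingers":[8.54,8.54,8.54,8.54,8.54,8.54,8.54,8.54,8.54,8.54,8.54,8.54]}' ; python3 -c "from h import *;st()"
```

```text
t: 1.95
tcp_pos: [0.521, -0.4122, 0.2314]
tool_rot: [3.132, 0.242, 0.0]
ft_force: [0.1, -0.5, 0.0]
finger_gap: 0.0858
gripper_force: 0.0
t 1.95 tcp(b)mm [ -54.6 -369.5  231.4] F(b) [ 0.  -0.5  0. ] gap 0.086
toolx [1.    0.001 0.   ] y [ 0.001 -1.     0.   ] z [ 0. -0. -1.] tilt 90.0
q [ 0.59  0.87  0.08  1.1  -0.06  1.18 -0.75]
```

```bash
python3 -m pendant '{"travel":[[1,-1.5,0],[1,-1.5,0],[1,-1.5,0],[1,-1.5,0],[1,-1.5,0],[1,-1.5,0],[1,0,0],[1,0,0],[0.5,0,0],[0,0,0],[0,0,0],[0,0,0]],"twist":[[0,0,0],[0,0,0],[0,0,0],[5,0,0],[6,0,0],[7,0,0],[7,0,0],[7,0,0],[7,0,0],[7,0,0],[7,0,0],[7,0,0]],"fingers":[8.54,8.54,8.54,8.54,8.54,8.54,8.54,8.54,8.54,8.54,8.54,8.54]}' >/dev/null
python3 - <<'E'
from h import *
st();im,d=ctrl.capture("side");cv2.imwrite("pics/s1.png",im[:,:,::-1])
E
```

```text
t 2.95 tcp(b)mm [  10.6 -256.2  225.9] F(b) [ 0.8 -0.6 -1. ] gap 0.085
toolx [ 1.    -0.016  0.013] y [-0.001 -0.677 -0.736] z [ 0.021  0.736 -0.676] tilt 42.6
q [ 0.75  1.29 -0.55  0.37 -0.16  2.02 -1.03]
```

View pics/s1.png

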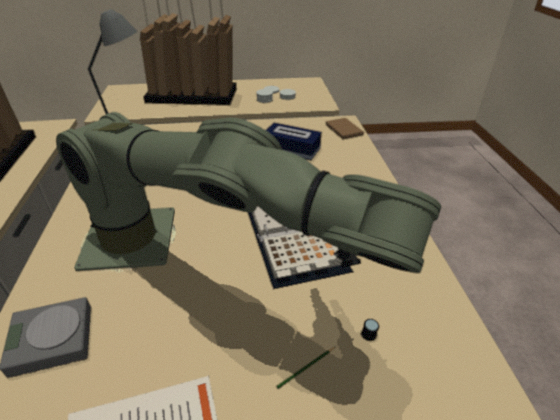

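The side view shows the arm reaching over the binder from above, with the hand hidden behind the wrist at about (390,235). The objects are untouched. The tilt stopped at 42.6° because joint 6 is at its limit, which still works with one finger under the tab. Next I lower it outside the tab.

```bash
python3 -m pendant '{"travel":[[0.3,0.64,2.65],[0.3,0.64,2.65],[0.3,0.64,2.65],[0.3,0.64,2.65],[0.3,0.64,2.65],[0.3,0.64,2.65],[0,0,0],[0,0,0]],"twist":[[0,0,0],[0,0,0],[0,0,0],[0,0,0],[0,0,0],[0,0,0],[0,0,0],[0,0,0]],"fingers":[8.54,8.54,8.54,8.54,8.54,8.54,8.54,8.54]}' >/dev/null
python3 - <<'E'
from h import *
st()
for c in("side","top"):
    im,d=ctrl.capture(c);np.save(c+".npy",d);cv2.imwrite(f"pics/{c}2.png",im[:,:,::-1])
a=cv2.imread("pics/side2.png")[180:330,220:420];b=cv2.imread("pics/top2.png")[120:270,280:480]
cv2.imwrite("pics/c2.png",np.hstack([cv2.resize(x,(400,300),interpolation=cv2.INTER_CUBIC) for x in(a,b)]))
E
```

```text
t 3.67 tcp(b)mm [  31.2 -165.8   89.8] F(b) [-0.7 -0.5  1.9] gap 0.085
toolx [ 1.    -0.015  0.011] y [-0.002 -0.679 -0.734] z [ 0.018  0.734 -0.679] tilt 42.8
q [ 0.73  1.31 -0.55  0.89 -0.14  1.49 -0.95]
```

View pics/c2.png

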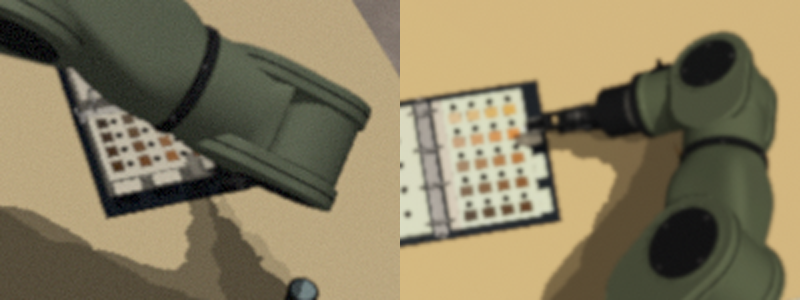

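The side crop shows the wrist hiding the fingers. The top crop shows the upper fingertip at px (341,187) in line with the top tab, and the next two tabs are clear. Joint 6 now has room, so I tilt further.

```bash
python3 -m pendant '{"travel":[[0,0,0],[0,0,0],[0,0,0]],"twist":[[5,1,0],[5,0,0],[0,0,0]],"fingers":[8.54,8.54,8.54]}' >/dev/null
python3 - <<'E'
from h import *
s=st();im,d=ctrl.capture("top")
B=Rb.as_matrix().T;T=Ro.from_rotvec(s["tool_rot"]).as_matrix()
out=[]
for v in range(165,215):
  for u in range(325,400):
    if d[v,u]>0:
      w=world("top",float(d[v,u]),u,v)
      if w[2]>.05:
        out.append(np.r_[u,v,1e3*B@(w-c0),1e3*T.T@(w-s["tcp_pos"])])
o=np.array(out);o=o[np.argsort(-o[:,3])]
print(o[:25].round(0))
E
```

```text
t 4.02 tcp(b)mm [  30.1 -167.5   88.5] F(b) [-0.2 -0.1 -1. ] gap 0.086
toolx [ 0.999 -0.032  0.021] y [ 0.001 -0.537 -0.844] z [ 0.038  0.843 -0.536] tilt 32.4
q [ 0.76  1.42 -0.6   0.74 -0.21  1.65 -0.94]Traceback (most recent call last):
  File "<stdin>", line 8, in <module>
  File "h.py", line 5, in world
    c=ctrl.calibration(cam);K=np.array(c["mtx"]);D=np.array(c["D"])
ValueError: time passes only in moves, steps and waits
```

```bash
python3 -m pendant '{"travel":[[0,0,0],[0,0,0]],"twist":[[0,-2,0],[0,0,0]],"fingers":[8.54,8.54]}' >/dev/null
python3 - <<'E'
from h import *
s=st();im,d=ctrl.capture("top");c=ctrl.calibration("top");K,D,R,t=[np.array(c[k]) for k in("mtx","D","R","t")]
B=Rb.as_matrix().T;T=Ro.from_rotvec(s["tool_rot"]).as_matrix()
v,u=np.mgrid[165:215,325:400];u=u.ravel();v=v.ravel();z=d[v,u].astype(float)
p=cv2.undistortPoints(np.stack([u,v],-1)[:,None].astype(float),K,D)[:,0]
w=(np.c_[p*z[:,None],z]-t)@R
k=(z>0)&(w[:,2]>.05);w=w[k]
o=np.c_[u[k],v[k],1e3*(w-c0)@B.T,1e3*(w-s["tcp_pos"])@T];o=o[np.argsort(-o[:,7])]
print(o[:22].round(0))
E
```

```text
t 4.23 tcp(b)mm [  32.3 -165.6   91.4] F(b) [-0.4 -0.2  0.4] gap 0.085
toolx [1.    0.002 0.005] y [ 0.006 -0.543 -0.84 ] z [ 0.001  0.84  -0.543] tilt 32.9
q [ 0.73  1.42 -0.59  0.69 -0.2   1.71 -0.95]
[[ 356.  184.   29. -199.   63.   -3.   42.  -13.]
 [ 356.  185.   26. -198.   66.   -7.   38.  -13.]
 [ 345.  183.   29. -151.  139.   -3.  -48.  -14.]
 [ 357.  186.   22. -201.   63.  -10.   43.  -14.]
 [ 357.  185.   26. -201.   63.   -7.   43.  -15.]
 [ 345.  180.   38. -152.  140.    6.  -48.  -15.]
 [ 357.  184.   29. -202.   63.   -4.   44.  -15.]
 [ 345.  182.   32. -151.  143.   -0.  -51.  -16.]
 [ 345.  181.   35. -151.  143.    3.  -51.  -16.]
 [ 345.  179.   41. -152.  142.    9.  -50.  -17.]
 [ 358.  186.   22. -204.   63.  -11.   44.  -17.]
 [ 346.  185.   22. -152.  144.  -10.  -52.  -17.]
 [ 346.  184.   25. -153.  144.   -7.  -51.  -17.]
 [ 346.  179.   41. -156.  140.    9.  -46.  -18.]
 [ 346.  183.   28. -153.  145.   -4.  -52.  -18.]
 [ 358.  184.   28. -205.   66.   -5.   43.  -19.]
 [ 346.  182.   31. -153.  146.   -1.  -52.  -19.]
 [ 359.  186.   22. -207.   62.  -11.   47.  -19.]
 [ 346.  180.   37. -154.  146.    5.  -52.  -20.]
 [ 347.  184.   25. -155.  145.   -7.  -50.  -20.]
 [ 346.  181.   34. -153.  148.    2.  -54.  -20.]
 [ 359.  185.   24. -208.   64.   -8.   45.  -21.]]
```

```bash
python3 -m pendant '{"travel":[[0,0.9,0.57],[0,0.9,0.57],[0,0.9,0.57],[0,0.85,0.57],[0,0,0],[0,0,0]],"twist":[[0,0,0],[0,0,0],[0,0,0],[0,0,0],[0,0,0],[0,0,0]],"fingers":[8.54,8.54,8.54,8.54,8.54,8.54]}' >/dev/null; python3 -c "from h import *;st()"
```

```text
t 4.78 tcp(b)mm [  31.4 -165.5   47.4] F(b) [-0.   0.1  0.9] gap 0.086
toolx [1.    0.    0.004] y [ 0.004 -0.54  -0.842] z [ 0.002  0.842 -0.54 ] tilt 32.7
q [ 0.73  1.49 -0.59  0.66 -0.18  1.69 -0.91]
```

```bash
python3 -m pendant '{"travel":[[0,-0.17,-0.11],[0,-0.38,0.59],[0,-0.38,0.59],[0,-0.38,0.59],[0,-0.38,0.59],[0,0,0],[0,0,0]],"twist":[[0,0,0],[0,0,0],[0,0,0],[0,0,0],[0,0,0],[0,0,0],[0,0,0]],"fingers":[8.54,8.54,8.54,8.54,8.54,8.54,8.54]}' >/dev/null; python3 -c "from h import *;st()"
```

```text
t 5.37 tcp(b)mm [  31.8 -138.    50.9] F(b) [ 0.1  0.1 -0.7] gap 0.085
toolx [1.    0.001 0.005] y [ 0.005 -0.541 -0.841] z [ 0.002  0.841 -0.541] tilt 32.7
q [ 0.73  1.45 -0.6   0.8  -0.19  1.57 -0.92]
```

```bash
python3 -m pendant '{"travel":[[0,-0.65,-0.33],[0,-0.65,-0.33],[0,-0.65,-0.33],[0,-0.65,-0.33],[0,-0.65,-0.33],[0,-0.65,-0.33],[0,-0.62,-0.33],[0,0,0]],"twist":[[0,0,0],[0,0,0],[0,0,0],[0,0,0],[0,0,0],[0,0,0],[0,0,0],[0,0,0]],"fingers":[8.54,8.54,8.54,8.54,8.54,8.54,8.54,8.54]}'
python3 - <<'E'
from h import *
st();im,d=ctrl.capture("top");cv2.imwrite("pics/top3.png",cv2.resize(im[120:270,240:440,::-1],(800,600),interpolation=cv2.INTER_CUBIC))
for n in("top_leaf_tab","next_leaf_tab"):
    for r in ctrl.mark_of("top",n)[:2]:print(n,r["score"],r["location"][0]*560,r["location"][1]*420)
E
```

```text
t: 6.03
tcp_pos: [0.5703, -0.1652, 0.1024]
tool_rot: [-2.137, -0.167, 0.083]
ft_force: [0.9, 0.2, -0.4]
finger_gap: 0.085
gripper_force: 0.2
t 6.03 tcp(b)mm [  31.8 -132.9  102.4] F(b) [ 0.9  0.  -0.4] gap 0.085
toolx [1.    0.    0.006] y [ 0.005 -0.541 -0.841] z [ 0.003  0.841 -0.541] tilt 32.8
q [ 0.74  1.36 -0.61  0.86 -0.21  1.58 -0.95]
top_leaf_tab 0.9 347.704 182.406
next_leaf_tab 0.45 347.424 205.296
```

View pics/top3.png

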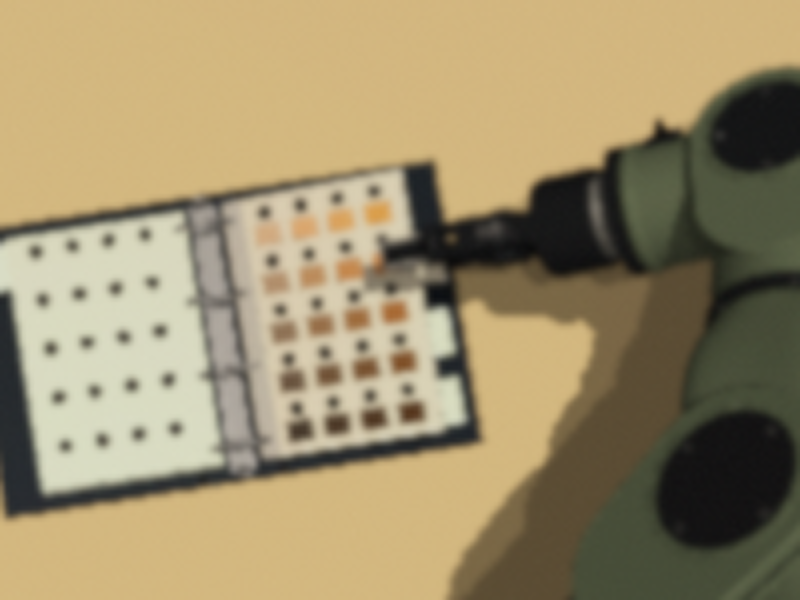

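The charted leaf is shaded differently while the second and third tabs stay bright at (440,335) and (455,400). So the top leaf appears lifted on its own. I'll measure its angle with depth.

```bash
cat >> h.py <<'E'
def cloud(cam):
    im,d=ctrl.capture(cam);c=ctrl.calibration(cam);K,D,R,t=[np.array(c[k]) for k in("mtx","D","R","t")]
    v,u=np.mgrid[0:420,0:560];u=u.ravel();v=v.ravel();z=d[v,u].astype(float)
    p=cv2.undistortPoints(np.stack([u,v],-1)[:,None].astype(float),K,D)[:,0]
    w=1e3*(((np.c_[p*z[:,None],z]-t)@R)-c0)@Rb.as_matrix();return im,w[z>0]
def prof(cam="top",xr=(-85,-20),lo=-200,hi=200):
    im,w=cloud(cam);k=(w[:,0]>xr[0])&(w[:,0]<xr[1])
    for a in range(lo,hi,20):
        q=w[k&(w[:,1]>=a)&(w[:,1]<a+20),2]
        if len(q):print(a+10,len(q),np.percentile(q,[10,50,90]).round(0),end=" | ")
    print();return im
E
python3 -c "
from h import *
prof(); prof('side')"
```

```text
-190 95 [-0.  4. 30.] | -170 70 [ 2. 29. 34.] | -150 131 [69. 73. 78.] | -130 134 [64. 68. 73.] | -110 131 [59. 64. 68.] | -90 131 [54. 58. 63.] | -70 131 [48. 53. 57.] | -50 127 [44. 48. 52.] | -30 126 [39. 43. 46.] | -10 133 [ 3.  9. 42.] | 10 115 [ 3.  9. 30.] | 30 123 [25. 29. 33.] | 50 125 [25. 29. 32.] | 70 123 [24. 29. 32.] | 90 122 [25. 29. 33.] | 110 124 [25. 29. 33.] | 130 125 [26. 29. 33.] | 150 123 [25. 29. 32.] | 170 111 [-0.  5. 29.] | 190 120 [-1.  3.  7.] | 
-190 158 [ 2.  5. 31.] | -170 255 [ 3. 23. 34.] | -150 180 [32. 34. 76.] | -130 148 [32. 34. 71.] | -110 31 [32. 64. 67.] | -90 19 [56. 59. 62.] | -70 9 [53. 55. 57.] | -50 2 [49. 50. 50.] |
```

The top leaf is at about 14° and the next leaf is down. Continue.

```bash
python3 -m pendant '{"travel":[[0,-0.81,-0.14],[0,-0.81,-0.14],[0,-0.81,-0.14],[0,-0.81,-0.14],[0,-0.81,-0.13],[0,-0.81,-0.13],[0,-0.81,-0.13],[0,-0.84,0.12],[0,-0.84,0.13],[0,-0.84,0.13],[0,0,0]],"twist":[[0,0,0],[0,0,0],[0,0,0],[0,0,0],[0,0,0],[0,0,0],[0,0,0],[0,0,0],[0,0,0],[0,0,0],[0,0,0]],"fingers":[8.54,8.54,8.54,8.54,8.54,8.54,8.54,8.54,8.54,8.54,8.54]}' >/dev/null; python3 -c "
from h import *
st();prof(lo=-200,hi=40)"
```

```text
t 7.2 tcp(b)mm [ 31.3 -92.1 174.3] F(b) [ 0.5 -1.3  0.2] gap 0.085
toolx [1.    0.002 0.006] y [ 0.006 -0.54  -0.841] z [ 0.002  0.841 -0.54 ] tilt 32.7
q [ 0.73  1.22 -0.64  1.03 -0.26  1.51 -1.01]
-190 95 [-1.  4. 30.] | -170 112 [ 5. 30. 35.] | -150 121 [29. 32. 35.] | -130 18 [ 31. 139. 145.] | -110 162 [127. 134. 143.] | -90 157 [108. 116. 125.] | -70 151 [ 90.  98. 106.] | -50 141 [73. 81. 88.] | -30 138 [55. 63. 71.] | -10 139 [ 5. 42. 52.] | 10 118 [ 3.  8. 32.] | 30 124 [26. 29. 34.] |
```

```bash
python3 -m pendant '{"travel":[[0,-0.79,0.1],[0,-0.79,0.1],[0,-0.79,0.1],[0,-0.78,0.34],[0,-0.78,0.34],[0,-0.78,0.36],[0,-0.76,0.4],[0,-0.75,0.42],[0,-0.74,0.43],[0,-0.72,0.45],[0,0,0]],"twist":[[0,0,0],[0,0,0],[0,0,0],[0,0,0],[0,0,0],[0,0,0],[0,0,0],[0,0,0],[0,0,0],[0,0,0],[0,0,0]],"fingers":[8.54,8.54,8.54,8.54,8.54,8.54,8.54,8.54,8.54,8.54,8.54]}' >/dev/null; python3 -c "
from h import *
st();prof(lo=-200,hi=40)"
```

```text
t 8.17 tcp(b)mm [ 30.8 -24.5 221.9] F(b) [ 0.8 -0.5  0.2] gap 0.086
toolx [1.    0.002 0.005] y [ 0.006 -0.54  -0.842] z [ 0.001  0.842 -0.54 ] tilt 32.7
q [ 0.7   1.1  -0.67  1.22 -0.32  1.38 -1.06]
-190 89 [-1.  4. 30.] | -170 113 [ 5. 30. 35.] | -150 123 [28. 32. 36.] | -130 121 [28. 32. 36.] | -110 120 [28. 32. 35.] | -90 124 [27. 32. 35.] | -70 45 [27. 31. 36.] | -50 150 [154. 170. 184.] | -30 172 [102. 123. 145.] | -10 164 [ 9. 67. 91.] | 10 114 [ 3.  9. 30.] | 30 124 [25. 29. 33.] |
```

```bash
python3 -m pendant '{"travel":[[0,-0.52,0.43],[0,-0.51,0.44],[0,-0.5,0.45],[0,-0.49,0.46],[0,-0.46,0.48],[0,-0.43,0.5],[0,-0.41,0.51],[0,-0.39,0.52],[0,-0.37,0.53],[0,-0.34,0.55],[0,-0.32,0.57],[0,-0.3,0.58]],"twist":[[0,0,0],[0,0,0],[0,0,0],[0,0,0],[0,0,0],[0,0,0],[0,0,0],[0,0,0],[0,0,0],[0,0,0],[0,0,0],[0,0,0]],"fingers":[8.54,8.54,8.54,8.54,8.54,8.54,8.54,8.54,8.54,8.54,8.54,8.54]}' >/dev/null; python3 -c "
from h import *
st();prof(lo=-60,hi=200)"
```

```text
t 9.22 tcp(b)mm [ 30.7  52.4 230.7] F(b) [0.6 0.7 0.5] gap 0.086
toolx [1.    0.    0.005] y [ 0.004 -0.54  -0.841] z [ 0.002  0.841 -0.54 ] tilt 32.7
q [ 0.65  1.04 -0.7   1.41 -0.38  1.19 -1.07]
-50 122 [28. 32. 36.] | -30 122 [28. 32. 36.] | -10 129 [ 3.  9. 34.] | 10 126 [  2.  72. 194.] | 30 125 [24. 29. 34.] | 50 123 [25. 29. 33.] | 70 121 [25. 28. 33.] | 90 125 [25. 29. 32.] | 110 125 [26. 29. 32.] | 130 123 [25. 29. 33.] | 150 124 [25. 29. 33.] | 170 111 [-1.  4. 30.] | 190 120 [-0.  3.  6.] |
```

```bash
python3 -m pendant '{"travel":[[0,-0.25,0.6],[0,-0.25,0.6],[0,-0.23,0.6],[0,-0.2,0.6],[0,-0.15,0.6],[0,-0.1,0.6],[0,0,0],[0,0,0],[0,0,0],[0,0,0],[0,0,0],[0,0,0]],"twist":[[0,0,0],[0,0,0],[0,0,0],[0,0,0],[0,0,0],[0,0,0],[0,0,0],[0,0,0],[0,0,0],[0,0,0],[0,0,0],[0,0,0]],"fingers":[8.54,8.54,8.54,8.54,8.54,8.54,8.54,8.54,8.54,8.54,8.54,8.54]}' >/dev/null; python3 -c "
from h import *
st();prof(lo=-200,hi=200)"
```

```text
t 10.27 tcp(b)mm [ 30.7  88.2 221.2] F(b) [-0.5  0.   0.1] gap 0.085
toolx [1.    0.    0.005] y [ 0.004 -0.541 -0.841] z [ 0.002  0.841 -0.541] tilt 32.7
q [ 0.61  1.04 -0.72  1.49 -0.4   1.09 -1.07]
-190 368 [  3. 513. 559.] | -170 440 [ 28. 507. 541.] | -150 462 [ 31. 487. 511.] | -130 325 [ 30. 451. 474.] | -110 126 [28. 32. 37.] | -90 123 [27. 32. 35.] | -70 125 [28. 32. 36.] | -50 124 [28. 32. 37.] | -30 123 [28. 32. 36.] | -10 130 [ 3. 10. 34.] | 10 114 [ 3.  8. 34.] | 30 126 [31. 34. 38.] | 50 123 [32. 35. 40.] | 70 126 [33. 37. 42.] | 90 126 [36. 39. 43.] | 110 126 [37. 41. 44.] | 130 126 [40. 43. 47.] | 150 127 [40. 44. 48.] | 170 105 [-1.  4. 45.] | 190 121 [0. 4. 8.] |
```

```bash
python3 -m pendant '{"travel":[[0,-1,-1],[0,-1,-2],[0,0,-3],[0,0,-3],[0,0,-3],[0,0,-3],[0,0,-3],[0,0,0],[0,0,0]],"twist":[[0,0,0],[0,0,0],[0,0,0],[0,0,0],[0,0,0],[0,0,0],[0,0,0],[0,0,0],[0,0,0]],"fingers":[8.54,8.54,8.54,8.54,8.54,8.54,8.54,8.54,8.54]}' >/dev/null; python3 -c "
from h import *
st();im=prof(lo=-200,hi=200);cv2.imwrite('pics/top4.png',im[:,:,::-1])"
```

```text
t 11.07 tcp(b)mm [ 30.3 -53.  335.4] F(b) [-0.5  0.6 -0.4] gap 0.085
toolx [ 1.    -0.001  0.005] y [ 0.004 -0.541 -0.841] z [ 0.004  0.841 -0.541] tilt 32.7
q [ 0.72  1.   -0.69  1.03 -0.36  1.63 -1.19]
-190 92 [-1.  4. 30.] | -170 112 [ 5. 30. 35.] | -150 124 [28. 32. 36.] | -130 123 [28. 32. 36.] | -110 124 [28. 32. 36.] | -90 121 [28. 32. 35.] | -70 124 [28. 31. 36.] | -50 125 [29. 33. 36.] | -30 123 [28. 32. 37.] | -10 128 [ 2. 10. 33.] | 10 114 [ 3.  8. 32.] | 30 126 [27. 31. 36.] | 50 123 [28. 32. 36.] | 70 124 [28. 31. 36.] | 90 124 [28. 32. 35.] | 110 123 [28. 32. 35.] | 130 126 [28. 32. 35.] | 150 124 [29. 32. 35.] | 170 107 [-0.  4. 31.] | 190 119 [-1.  2.  7.] |
```

View pics/top4.png

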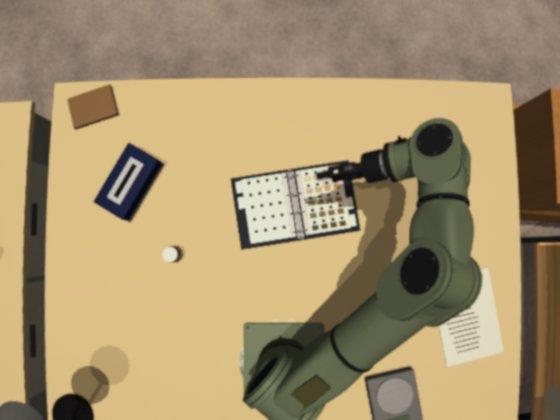

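The leaf lies flat on the left pile (level at 32 mm, with its tab at about (240,190)). The next chart shows on the right, also level. The robot is clear at 335 mm, and the binder, box and jar have not moved. Handing in.

```bash
python3 -c "
from cell import ctrl
print(ctrl.hand_in())"
```

```text
the job is handed in; nothing more can be done
None
```

The top leaf now lies flat on the left-hand pile with the next chart showing and the next leaf still down; the binder, tissue box and jar had not moved in the last picture (the arm hid the pencil and loupe, though it never went near them), and I handed the job in at about 11 s with the robot clear.

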